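Grater into the spice carousel, tall jar to the front

TASK

Take the flat hand grater out of its wooden stand and slide it upright into the slot of the spice carousel, all the way down, and let go of it. Then turn the carousel by its bar handle until the tall jar with the ball knob stands at the front pointer of the carousel's foot, and finish while still gripping the handle, holding the turntable still there so that a cook can open the jar. Keep the jars standing in their wells, and leave the bowl, canister and pepper mill alone.

Things in the scene. Friction and masses are not known exactly. Their poses are not given: they have to be found in the camera images.
- base: fixed dark wooden foot of the carousel, a disc 270 mm across and 12 mm high on the worktop; a pointed tab 28 mm wide sticks out of its edge to 194 mm from the centre. Origin: centre of its underside, on the turning axis (vertical). The pointer lies along the body's own -x axis: that is the front. It lies roughly towards the robot.
- turntable (a joint): turntable angle, rad, 0 at the start, growing anticlockwise from above, no stops. A free wooden disc 250 mm across, top 32 mm above the worktop; friction about 0.05 N m, stays where left. Carries slot, handle and three wells for jars (27 mm inner radius, rims 6 mm high) 80 mm from the axis, at 110, 180 and 250 degrees anticlockwise from the slot; which jar is in which well varies.
- slot (a point): centre of the floor of the steel slot on the turntable, 85 mm from the turning axis, 32 mm above the worktop; turns with it. x points radially outward (across the slot, the thin way), y along the slot, z up. Inside 11 mm by 84 mm, 40 mm deep, open at the top, with sloping lips as a lead-in, about 5 mm wider on each side and ending 45 mm above the slot floor.
- handle: dark wooden bar on a 12 mm post on the turning axis, to turn the carousel by: 50 mm long along its own x axis (which points towards the slot), 14 mm thick (y), 32 mm high. Origin: centre of its underside, 150 mm above the worktop; its top at 182 mm is the highest point of the carousel. Turns with the turntable.
- grater: flat hand grater standing upright: steel plate 8 mm thick (its x axis), 80 mm wide (y) and 112 mm high, with a black grip along its top edge 12 mm thick, 80 mm wide, 28 mm high; 140 mm high in all, 0.1 to 0.2 kg, alike on both sides. Origin: centre of its lower edge; z up.
- stand: fixed light-wood stand, 80 mm (x) by 110 mm (y) by 47 mm high, in which the grater stands at the start: its groove is 12 mm by 88 mm, floor 12 mm above the worktop, 35 mm deep; the groove runs along y. Origin: centre of its underside.
- jar_tall: the jar to bring to the front: white ceramic jar, straight, 50 mm across, 95 mm high with its flat steel lid, and a steel ball knob of 18 mm on top (109 mm in all); the only one with a knob and the tallest. Loose, standing in a well. Origin: centre of its underside.
- jar_belly: bellied white jar with steel lid, 66 mm at its widest, 62 mm high, loose in a well. Origin: centre of its underside.
- jar_flared: white jar that widens upward to 66 mm, with wide flat steel lid, 52 mm high, loose in a well. Origin: centre of its underside.
- bowl: bystander: blue bowl of oranges, 150 mm across, 60 mm high (oranges to 80 mm). Origin: centre of its underside.
- canister: bystander: aluminium canister with a wooden lid, 82 mm across, 105 mm high. Origin: centre of its underside.
- mill: bystander: dark wooden pepper mill, 52 mm across, 130 mm high. Origin: centre of its underside.

How it is judged:
By the outcome, as a careful person would: the job done as asked, in the order asked, and still so for the second after the job is handed in, while the arm keeps its last pose, push and grip.
It also fails if it takes over 54 s, if anything falls off the work surface, if the arm or the gripper's body presses on something with over 40 N, if the wrist force passes 120 N, or if a joint passes its speed limit or range.

ROBOT

A 6-joint arm with a two-finger parallel gripper is mounted at the origin on the work surface. World frame = base frame: x ahead of the robot, y to its left, z up, the work surface at z = 0. Lengths are in mm, angles in rad, forces in N, time in s.
With the tool pointing down it reaches from about 350 to 975 mm from the base axis. Payload 7.1 kg.
Tool frame: the origin (TCP) lies midway between the tips of the shut fingers; the grasp point (between the pads) lies 19 mm behind it (ctrl.tcp_to_grasp is the distance from the TCP to the grasp point, in mm); z points along the fingers, y is the line along which they close (so a half turn about z gives the same grasp; the last joint's range is limited). The gripper opens to 88 mm and grips with 3 to 60 N. Pads are 20 mm wide; open, the fingers measure 115 mm over their backs; the gripper's body (75 mm by 178 mm) begins 61 mm behind the grasp point.
Start: joints at [1.269, 0.423, 1.63, -0, 1.089, -0.019], TCP at [174.372, 600.166, 222.675] pointing down, gripper open.
Joint ranges: [-3, 3], [-0.9, 2.11], [0.09, 2.58], [-1.31, 4.45], [0.11, 2.69], [-2.54, 2.54]. Speed limits (rad/s): [2.39, 2.39, 3.01, 3.14, 3.14, 3.14].

INTERFACE

Orientations are given as a rotation vector (axis times angle).
In Python, from workcell import get_obs, cams, ticket, boxes_of, ctrl gives the robot as it stands.
- The arm moves only by the shell command python3 -m creep 'ROWS' [OPENING]. ROWS is JSON, one flat list of numbers, 4 for each row, row after row: the shift along the world's x, y, z in m, then the turn about the world's z in rad. In form: [tx, ty, tz, spin, tx, ty, tz, spin, ...]. A call has 1 to 10 rows; each row is the pose to reach, as a shift and turn from the pose commanded when the call began; what a row does not reach only later rows make up. A row lasts 1/12 s, in which the tool goes at most 41.7 mm and 7.16 degrees, less where a joint would pass 70% of its speed; a pose out of reach is approached as far as the arm can. A call with a gripper value outside its range is refused whole. OPENING is the opening, from 0 (shut) to 1 (fully open), set as the call begins (- or left out, the last holds). The fingers move at their own pace and stop on an object; the grip force is fixed at half the most. Time passes only in rows, so rows that repeat a pose let the fingers close. It gives the time, the measured TCP pose, the force, the opening and the grip force at its end, in the units of the state.
- get_obs(): the state, without advancing time (a new reading comes with each control period).
- cams.get_image(name): name is "side" or "top"; returns (picture, depth): 420x560x3 uint8, red, green, blue; 420x560 float32, mm along the optical axis (not along the pixel's ray), 0 where there is no reading.
- cams.get_calibration(name): a dict with "mtx" (3x3 intrinsics, pixels), "D" ([k1, k2, p1, p2, k3] as OpenCV has them; the pictures are not rectified), "R" (3x3) and "t" (3): a world point X has camera coordinates R X + t. Camera axes: x right, y down, z forward; pixel columns grow to the right and rows downward; lengths in mm; the calibration is good to about 2 mm. A picture is of the moment at which its call begins. get_calibration takes no time and is no camera call.
- ticket.close_job(): hands the job in; it is judged then, once.
Trained networks look in the newest picture that a camera, given by its name, has taken for a name from the list of things; names that differ only in an ending like _2 or _b are one class to them, and where a whole thing is asked for, a point or a joint stands for the part that bears it (a point fixed in the world has none). Each returns a list of dicts, best first, with "score" (0 to 1); they miss things now and then, are a little off and sometimes report something else, mostly with a low value. They report only what shows in the picture. A call takes as long as a camera call.
- boxes_of(camera, target): "centre" ([column, row] in pixels, amid what is visible of it).
The state is a dict: "t": time; "qpos": joint angles; "qvel": joint speeds; "joint_torque": joint torques, N m; "ee_pos": TCP position; "orientation": TCP orientation; "ft_force": force on the tool from outside, world axes, zero at the start; "moment": the same for the moment, N m; "width": finger opening in mm; "grasp_force": force on a finger pad.
Only numpy, scipy, OpenCV 4.12 (cv2) and the standard library are available. Lean on these libraries where they do the work, as an engineer would, in place of code of your own. Each camera call takes 0.05 s, during which the arm holds its last target. There are 200 camera calls.

## Working session

There is one attempt and no reset: what is moved stays moved. The work goes in short steps, Python scripts to look and compute and a shell command to move; the robot and the scene stay as the last step left them, time stands still between calls to the robot, and variables do not carry over. Pictures are saved under pics/ and viewed, at most 10 in all, crops included, and the job is handed in when it is done.

```bash
mkdir -p pics; cat > h.py <<'E'
import numpy as np,cv2
from workcell import get_obs,cams,ticket,boxes_of,ctrl
def cloud(n,d):
    c=cams.get_calibration(n);K=np.array(c["mtx"],float);D=np.array(c["D"],float)
    R=np.array(c["R"]);t=np.array(c["t"]).ravel()
    h,w=d.shape;u,v=np.meshgrid(np.arange(w),np.arange(h))
    p=cv2.undistortPoints(np.stack([u,v],-1).reshape(-1,1,2).astype(float),K,D).reshape(h,w,2)
    X=np.dstack([p[...,0]*d,p[...,1]*d,d]).astype(float)
    W=(X-t)@R
    W[d<=0]=np.nan
    return W
def snap(n,f=None):
    im,d=cams.get_image(n)
    if f: cv2.imwrite('pics/'+f,cv2.cvtColor(im,cv2.COLOR_RGB2BGR))
    return im,cloud(n,d)
E
python3 - <<'E'
from h import *
for n in("top","side"):
    im,W=snap(n,n+'1.png'); np.save(n+'1.npy',W)
    for k in["base","slot","handle","grater","stand","jar_tall","jar_belly","jar_flared","bowl","canister","mill"]:
        for b in boxes_of(n,k)[:2]:
            u,v=np.round(b["centre"]).astype(int); print(n,k,round(b["score"],2),u,v,np.round(W[v,u]))
o=get_obs();print(o["t"],o["ee_pos"],o["orientation"],o["width"])
E
```

```text
top base 0.76 289 260 [454.  -6.  10.]
top slot 0.82 263 224 [564.  72. 181.]
top handle 0.47 267 222 [570.  60. 181.]
top grater 0.53 369 248 [ 499. -258.   46.]
top stand 0.72 359 246 [ 505. -226.   51.]
top jar_tall 0.49 278 247 [499.  28. 137.]
top jar_belly 0.68 278 200 [642.  32.  88.]
top jar_flared 0.76 295 222 [575. -22.  82.]
top jar_flared 0.44 264 226 [562.  76.  37.]
top bowl 0.7 147 221 [569. 442.  70.]
top canister 0.6 346 174 [ 724. -173.  107.]
top mill 0.79 406 216 [ 600. -355.  114.]
top mill 0.5 146 219 [575. 451.  54.]
side base 0.61 248 279 [463.  -7.  12.]
side base 0.2 400 341 [ 588. -381.  100.]
side slot 0.71 265 242 [562.  49.  31.]
side handle 0.71 285 251 [560. -37.  81.]
side handle 0.69 264 200 [570.  57. 181.]
side grater 0.72 325 317 [ 505. -241.   98.]
side stand 0.9 323 340 [ 488. -260.   40.]
side jar_tall 0.6 248 249 [481.   8. 108.]
side jar_belly 0.84 293 224 [nan nan nan]
side jar_flared 0.56 283 248 [561. -28.  82.]
side bowl 0.74 193 160 [565. 406.  75.]
side canister 0.72 372 256 [ 702. -194.  104.]
side mill 0.89 401 344 [ 590. -385.   89.]
1.2 [174.36478801 600.16648423 222.68695099] [4.42688732e-01 3.11023381e+00 1.55560578e-05] 87.65072053803178
```

```bash
python3 - <<'E'
import cv2
a=cv2.imread('pics/top1.png')[170:290,200:430];b=cv2.imread('pics/side1.png')[150:390,170:440]
cv2.imwrite('pics/c1.png',cv2.resize(a,None,fx=3.4,fy=3.4,interpolation=2))
cv2.imwrite('pics/c2.png',cv2.resize(b,None,fx=2.5,fy=2.5,interpolation=2))
E
```

```text
(no output)
```

View pics/c1.png

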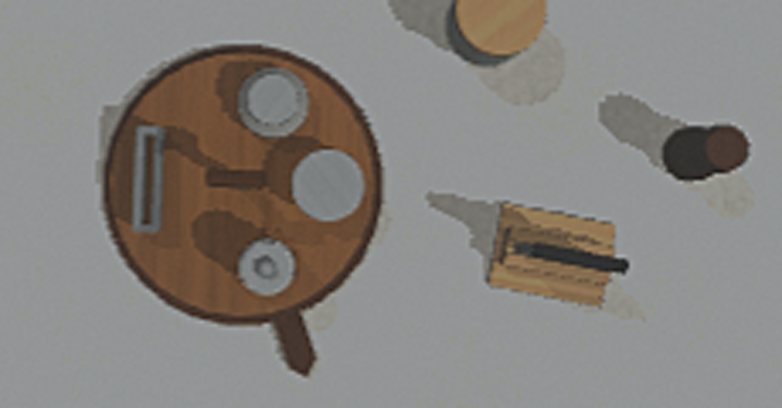

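View pics/c2.png

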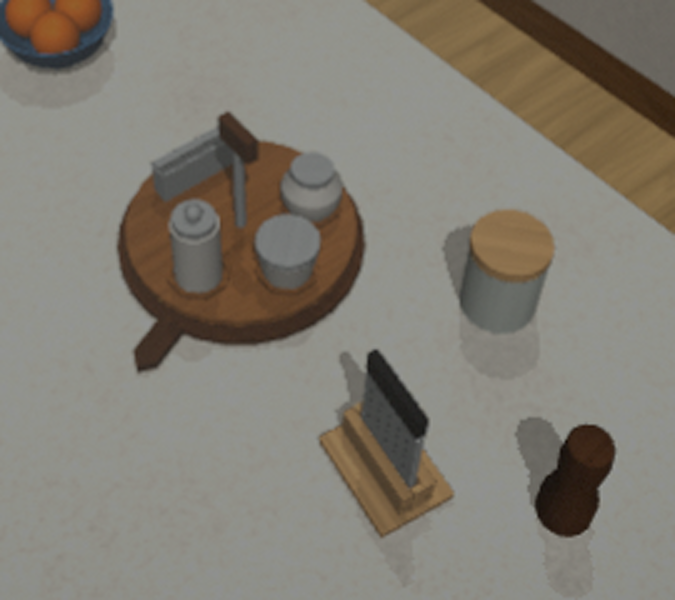

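```bash
cat >> h.py <<'E'
def fit(W,c,r,z0,z1):
    P=W.reshape(-1,3);P=P[np.isfinite(P[:,0])]
    m=(np.hypot(P[:,0]-c[0],P[:,1]-c[1])<r)&(P[:,2]>z0)&(P[:,2]<z1);Q=P[m]
    if len(Q)<4: return len(Q),
    (x,y),(a,b),th=cv2.minAreaRect(Q[:,:2].astype(np.float32))
    if a<b: a,b,th=b,a,th+90
    return len(Q),np.round(Q.mean(0),1),'rect',round(x,1),round(y,1),'LxW',round(a,1),round(b,1),'longdir deg',round((th+90)%180-90,1)
E
python3 - <<'E'
from h import *
from scipy.spatial.transform import Rotation as Ro
for n in("top","side"):
    W=np.load(n+'1.npy')
    for k,a in dict(grater=((500,-245),80,147,158),stand=((500,-245),90,40,52),handle=((565,55),60,174,188),slot=((565,115),70,68,84),tall=((490,28),45,120,145),belly=((640,32),45,84,98),flared=((575,-22),50,78,88),disc=((565,40),160,29,35)).items(): print(n,k,*fit(W,*a))
    # base ring + pointer
    P=W.reshape(-1,3);c=np.array([566,43]);
    rr=np.hypot(*(P[:,:2]-c).T);m=(rr>150)&(rr<196)&(P[:,2]>8)&(P[:,2]<17);print('pointer',m.sum(),np.median(P[m],0), np.degrees(np.arctan2(*(np.median(P[m],0)[:2]-c)[::-1])))
o=get_obs();print(Ro.from_rotvec(o["orientation"]).as_matrix().round(3))
E
```

```text
top grater 109 [ 509.3 -241.9  151.8] rect 509.4 -241.4 LxW 80.4 11.5 longdir deg 79.9
top stand 226 [ 509.4 -238.4   46.7] rect 509.4 -241.1 LxW 99.9 36.1 longdir deg 79.9
top handle 86 [570.4  55.8 181.4] rect 570.4 56.2 LxW 48.8 11.6 longdir deg -89.0
top slot 155 [571.4 140.8  76. ] rect 571.4 104.3 LxW 97.8 93.7 longdir deg 89.3
top tall 170 [495.1  29.9 128.8] rect 495.4 29.8 LxW 41.6 38.8 longdir deg 2.1
top belly 168 [644.9  27.4  93.2] rect 644.7 26.2 LxW 43.6 43.1 longdir deg 1.4
top flared 338 [569.  -23.8  83.9] rect 569.4 -24.8 LxW 61.9 61.7 longdir deg 1.2
top disc 2504 [567.8  64.1  32.1] rect 570.4 56.8 LxW 247.4 245.8 longdir deg -43.8
pointer 93 [411.68705904  -1.05401816  11.20705388] -164.06675450487657
side grater 192 [ 507.6 -245.3  150.4] rect 508.3 -243.8 LxW 80.2 12.2 longdir deg 80.4
side stand 380 [ 500.2 -251.6   45.3] rect 508.4 -243.4 LxW 100.9 36.9 longdir deg 81.1
side handle 102 [568.7  51.9 179.2] rect 570.2 53.4 LxW 51.9 14.9 longdir deg 88.1
side slot 192 [564.5 130.9  73.4] rect 554.2 111.5 LxW 111.9 81.6 longdir deg 69.0
side tall 219 [492.8  24.8 127.1] rect 494.6 26.6 LxW 44.0 43.0 longdir deg 21.1
side belly 211 [642.9  23.   91.8] rect 644.4 24.6 LxW 45.3 45.0 longdir deg 9.7
side flared 445 [568.  -27.4  82.4] rect 568.5 -27.0 LxW 65.4 64.0 longdir deg 29.2
side disc 2225 [552.5  40.4  31.2] rect 566.8 41.8 LxW 247.7 226.2 longdir deg -15.4
pointer 112 [407.58865466  -5.99649619  11.05076759] -162.8132056105832
[[-0.96   0.279  0.   ]
 [ 0.279  0.96   0.   ]
 [-0.     0.    -1.   ]]
```

The top view shows the slot at the left (crop ~147,180), the tall jar near the pointer (265,265 / 300,360) and the grater in its stand (565,260). The side view agrees. Moving above the grater now.

```bash
python3 -m creep '[0.0152,-0.0383,0.002,-0.066,0.0304,-0.0766,0.004,-0.132,0.0456,-0.1149,0.006,-0.198,0.0608,-0.1532,0.008,-0.264,0.076,-0.1915,0.01,-0.33,0.0912,-0.2298,0.01,-0.396,0.1064,-0.2681,0.01,-0.462,0.1216,-0.3064,0.01,-0.528,0.1368,-0.3447,0.01,-0.594,0.152,-0.383,0.01,-0.66]' 1; python3 -m creep '[0.0152,-0.0383,0,-0.066,0.0304,-0.0766,0,-0.132,0.0456,-0.1149,0,-0.198,0.0608,-0.1532,0,-0.264,0.076,-0.1915,0,-0.33,0.0912,-0.2298,0,-0.396,0.1064,-0.2681,0,-0.462,0.1216,-0.3064,0,-0.528,0.1368,-0.3447,0,-0.594,0.152,-0.383,0,-0.66]'
```

```text
t: 2.03
ee_pos: [326.7, 215.4, 233.0]
orientation: [1.43, 2.797, 0.001]
ft_force: [0.8, 0.4, 0.5]
width: 88.1
grasp_force: 0.0
t: 2.87
ee_pos: [478.7, -168.1, 232.9]
orientation: [2.261, 2.181, 0.0]
ft_force: [1.4, 1.0, 0.4]
width: 87.6
grasp_force: 0.0
```

```bash
python3 -m creep '[0.015,-0.037,0,-0.07,0.030,-0.0745,0,-0.139,0.030,-0.0745,0,-0.139,0.030,-0.0745,0,-0.139]'; python3 - <<'E'
from h import *
from scipy.spatial.transform import Rotation as Ro
o=get_obs();R=Ro.from_rotvec(o["orientation"]).as_matrix();print(o["ee_pos"],np.degrees(np.arctan2(R[1,1],R[0,1])),o["qpos"])
im,W=snap("side",'s2.png')
print(fit(W,(508,-243),60,147,158))
cv2.imwrite('pics/s2c.png',cv2.resize(cv2.imread('pics/s2.png')[210:390,230:430],None,fx=3,fy=3))
E
```

```text
t: 3.2
ee_pos: [508.6, -242.1, 232.3]
orientation: [-2.406, -2.02, 0.0]
ft_force: [-1.4, 0.8, -0.1]
width: 88.0
grasp_force: 0.0
[ 508.64966453 -242.14850159  232.31373708] -9.948604795381293 [-4.65454399e-01  3.21829355e-01  1.75968585e+00  3.14034325e-05
  1.06017283e+00 -2.91833836e-01]
(195, array([ 507.7, -245.4,  150.2]), 'rect', 508.4, -243.8, 'LxW', 79.5, 13.1, 'longdir deg', 79.4)
```

View pics/s2c.png

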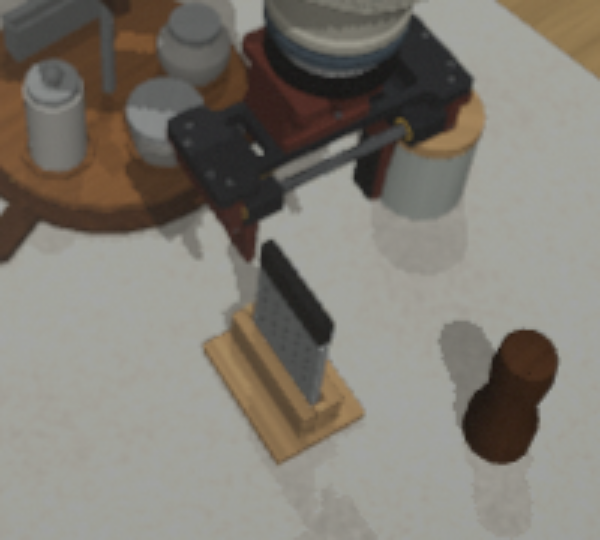

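The gripper sits squarely above the grater grip (crop ~295,290), with a finger on each side. Descend and grip.

```bash
python3 -m creep '[0,0,-0.03,0,0,0,-0.06,0,0,0,-0.09,0,0,0,-0.105,0,0,0,-0.113,0,0,0,-0.113,0]'; python3 -m creep '[0,0,0,0,0,0,0,0,0,0,0,0,0,0,0,0,0,0,0,0,0,0,0,0,0,0,0,0,0,0,0,0]' 0
```

```text
t: 3.75
ee_pos: [507.1, -238.6, 118.3]
orientation: [-2.399, -2.024, 0.002]
ft_force: [0.1, 0.2, 0.1]
width: 88.0
grasp_force: 0.0
t: 4.42
ee_pos: [508.4, -240.4, 119.8]
orientation: [2.403, 2.023, 0.0]
ft_force: [0.0, 0.8, 0.5]
width: 38.2
grasp_force: 0.0
```

```bash
python3 -m creep '[0,0,0,0,0,0,0,0,0,0,0,0,0,0,0,0,0,0,0,0,0,0,0,0,0,0,0,0,0,0,0,0]'
```

```text
t: 5.08
ee_pos: [508.4, -240.3, 119.6]
orientation: [-2.403, -2.024, 0.0]
ft_force: [-0.0, -0.2, -0.7]
width: 11.9
grasp_force: 30.0
```

```bash
python3 -m creep '[0,0,0.015,0,0,0,0.035,0,0,0,0.065,0,0,0,0.1,0,0,0,0.14,0,0,0,0.175,0,0,0,0.2,0]'; python3 -m creep '[0.004,0.0238,0,0.108,0.008,0.0476,0,0.216,0.012,0.0714,0,0.324,0.016,0.0952,0,0.432,0.02,0.119,0,0.54,0.024,0.1428,0,0.648,0.028,0.1666,0,0.756,0.032,0.1904,0,0.864,0.036,0.2142,0,0.972,0.04,0.238,0,1.08]'; python3 -m creep '[0.004,0.0238,0,0.108,0.008,0.0476,0,0.216,0.012,0.0714,0,0.324,0.016,0.0952,0,0.432,0.02,0.119,0,0.54,0.024,0.1428,0,0.646,0.024,0.1428,0,0.646,0.024,0.1428,0,0.646]';  python3 - <<'E'
from h import *
from scipy.spatial.transform import Rotation as Ro
o=get_obs();R=Ro.from_rotvec(o["orientation"]).as_matrix();print(o["ee_pos"],np.degrees(np.arctan2(R[1,1],R[0,1])),o["qpos"],o["grasp_force"],o["width"])
E
```

```text
t: 5.67
ee_pos: [509.0, -240.6, 323.2]
orientation: [2.401, 2.022, 0.002]
ft_force: [1.0, -1.3, -0.7]
width: 11.9
grasp_force: 30.0
t: 6.5
ee_pos: [548.2, -1.1, 319.5]
orientation: [-1.013, -2.974, 0.0]
ft_force: [-0.1, 0.3, -0.6]
width: 11.4
grasp_force: 30.0
t: 7.17
ee_pos: [572.1, 141.4, 319.2]
orientation: [-0.023, -3.141, 0.001]
ft_force: [-0.7, -0.1, -1.4]
width: 11.9
grasp_force: 30.0
[572.0889131  141.36299113 319.21200541] 89.1502667458414 [ 2.22143516e-01  2.75497957e-01  1.61371716e+00 -1.83050515e-04
  1.25322944e+00 -1.33376479e+00] 29.999195337295532 11.900549678193219
```

```bash
python3 -m creep '[0,0,-0.035,0,0,0,-0.07,0,0,0,-0.095,0,0,0,-0.11,0,0,0,-0.11,0,0,0,-0.11,0]'; python3 - <<'E'
from h import *
for n in("top","side"):
    im,W=snap(n,n+'3.png');np.save(n+'3.npy',W)
    print(n,'lips',*fit(W,(571.5,140),58,66,82)); print('plate',*fit(W,(571.5,140),58,106,165));print('handle',*fit(W,(570,55),40,174,188))
print(get_obs()["ee_pos"])
c=lambda f,y0,y1,x0,x1,k:cv2.resize(cv2.imread('pics/'+f)[y0:y1,x0:x1],None,fx=k,fy=k,interpolation=2)
cv2.imwrite('pics/s3c.png',c('side3.png',150,290,190,330,4.2))
E
```

```text
t: 7.67
ee_pos: [571.9, 139.5, 209.2]
orientation: [-0.028, -3.14, 0.001]
ft_force: [0.4, -0.3, -0.7]
width: 12.0
grasp_force: 30.0
top lips 9 [528.7 149.1  74.7] rect 528.4 148.5 LxW 9.9 8.9 longdir deg -19.2
plate 2
handle 49 [570.5  44.9 181.9] rect 570.7 44.7 LxW 25.7 11.6 longdir deg -89.1
side lips 195 [563.8 139.5  72.1] rect 566.8 138.8 LxW 88.0 27.4 longdir deg -1.7
plate 423 [572.9 135.9 136.5] rect 575.1 136.2 LxW 82.2 11.1 longdir deg -2.7
handle 98 [568.7  51.2 179.9] rect 569.8 52.3 LxW 49.9 15.1 longdir deg 89.2
[573.25490963 140.06066552 211.10404312]
```

View pics/s3c.png

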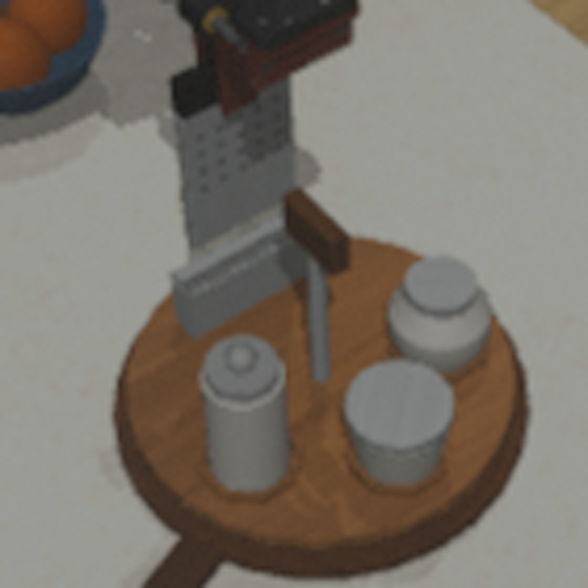

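The plate hangs just over the slot lips (crop ~240,250) and is roughly aligned. Now comparing plate and slot within the same camera.

```bash
python3 - <<'E'
from h import *
from scipy.optimize import least_squares
def circ(W,c,z0,z1):
    r=fit(W,c,45,z0,z1);return np.array([r[3],r[4]])
for f in("side1","side3","top1"):
    W=np.load(f+'.npy')
    J=[circ(W,(494,28),120,145),circ(W,(644,25),84,98),circ(W,(569,-26),78,88)];A=np.radians([110,250,180])
    H=circ(W,(570,55),174,188) if f!='x' else 0
    g=lambda p:np.concatenate([p[:2]+80*np.array([np.cos(p[2]+a),np.sin(p[2]+a)])-j for a,j in zip(A,J)]+[p[:2]-H])
    s=least_squares(g,[570,55,1.55]).x
    print(f,s[:2].round(1),'ang',np.degrees(s[2]).round(2),'slot',(s[:2]+85*np.array([np.cos(s[2]),np.sin(s[2])])).round(1),g(s).round(1))
W=np.load('side1.npy');P=W.reshape(-1,3)
for z0,z1 in((74,80),(55,70)):
    m=(abs(P[:,0]-571)<55)&(abs(P[:,1]-138)<22)&(P[:,2]>z0)&(P[:,2]<z1);print('lips1',fit(P[m],(571,138),80,z0,z1),np.percentile(P[m][:,1],[3,50,97]))
W=np.load('side3.npy');P=W.reshape(-1,3)
m=(abs(P[:,0]-571)<34)&(abs(P[:,1]-138)<22)&(P[:,2]>112)&(P[:,2]<195);Q=P[m]
A=np.c_[Q[:,0]-572,Q[:,2]-150,np.ones(len(Q))];s=np.linalg.lstsq(A,Q[:,1],rcond=None)[0];r=Q[:,1]-A@s
k=abs(r)<2.5;s=np.linalg.lstsq(A[k],Q[k,1],rcond=None)[0]
print('face y=%.4f*(x-572)+%.4f*(z-150)+%.1f'%tuple(s),k.sum(),len(k),np.std(r[k]))
m=(abs(P[:,0]-571)<60)&(abs(P[:,1]-138)<14)&(P[:,2]>110)&(P[:,2]<160);print('x ext',np.percentile(P[m][:,0],[1,99]),'zmin',np.nanmin(P[(abs(P[:,0]-571)<30)&(abs(P[:,1]-136)<5)&(P[:,2]>85)][:,2]))
E
```

```text
side1 [569.9  53.1] ang 89.14 slot [571.2 138.1] [-0.2  0.2  0.3 -0.   0.2  0.1 -0.3 -0.3]
side3 [570.1  53.2] ang 89.06 slot [571.5 138.2] [-0.3 -0.6 -0.1 -0.6  0.1  0.2  0.3  0.9]
top1 [570.7  55.5] ang 88.78 slot [572.5 140.5] [-0.4 -0.   0.6  0.4 -0.4  0.3  0.3 -0.7]
lips1 (62, array([562.9, 139.7,  75.9]), 'rect', 567.5, 137.6, 'LxW', 88.6, 25.6, 'longdir deg', -1.7) [125.43056649 145.1769219  150.81274754]
lips1 (194, array([564.9, 136.3,  62.9]), 'rect', 568.5, 137.8, 'LxW', 89.2, 26.1, 'longdir deg', -1.1) [126.77553735 131.52636347 148.0295638 ]
face y=-0.0189*(x-572)+-0.0035*(z-150)+135.7 467 509 1.1105279736365083
x ext [535.07950279 614.7234573 ] zmin 101.01384386701713
```

```bash
python3 -m creep '[-0.003,-0.0015,0,0,-0.003,-0.0015,-0.01,0,-0.003,-0.0015,-0.02,0,-0.003,-0.0015,-0.027,0,-0.003,-0.0015,-0.032,0,-0.003,-0.0015,-0.037,0,-0.003,-0.0015,-0.037,0]'; python3 -m creep '[0,0,-0.005,0,0,0,-0.01,0,0,0,-0.015,0,0,0,-0.015,0]'
```

```text
t: 8.35
ee_pos: [568.7, 138.9, 171.2]
orientation: [-0.025, -3.139, 0.001]
ft_force: [0.3, -0.4, -1.1]
width: 11.6
grasp_force: 30.0
t: 8.68
ee_pos: [568.8, 138.8, 156.6]
orientation: [-0.025, -3.14, 0.001]
ft_force: [-0.3, 0.1, -1.7]
width: 11.4
grasp_force: 30.0
```

```bash
python3 -m creep '[0,0,-0.005,0,0,0,-0.01,0,0,0,-0.015,0,0,0,-0.015,0]'; python3 -m creep '[0,0,-0.002,0,0,0,-0.002,0,0,0,-0.002,0]'
```

```text
t: 9.02
ee_pos: [568.7, 138.8, 141.5]
orientation: [-0.025, -3.14, 0.001]
ft_force: [0.2, 0.4, -1.4]
width: 11.8
grasp_force: 30.0
t: 9.27
ee_pos: [569.5, 139.0, 140.7]
orientation: [0.025, 3.141, 0.0]
ft_force: [1.2, 0.7, -1.0]
width: 11.7
grasp_force: 30.0
```

```bash
python3 -m creep '[0,0,-0.001,0,0,0,-0.001,0]';python3 -m creep '[0,0,-0.001,0,0,0,-0.001,0]'
```

```text
t: 9.43
ee_pos: [569.4, 139.0, 139.7]
orientation: [0.025, 3.141, 0.0]
ft_force: [-0.4, 0.9, -1.7]
width: 12.2
grasp_force: 30.0
t: 9.6
ee_pos: [570.1, 139.1, 139.6]
orientation: [0.025, 3.14, 0.0]
ft_force: [-0.4, -0.7, 4.5]
width: 11.9
grasp_force: 30.0
```

Floor contact (+6 N). Release and rise.

```bash
python3 -m creep '[0,0,-0.0005,0,0,0,-0.0005,0,0,0,-0.0005,0,0,0,-0.0005,0,0,0,-0.0005,0,0,0,-0.0005,0]' 0.45; python3 -m creep '[0,0,0.02,0,0,0,0.05,0,0,0,0.08,0,0,0,0.11,0,0,0,0.11,0]'; python3 - <<'E'
from h import *
for n in("top","side"):
    im,W=snap(n,n+'4.png');np.save(n+'4.npy',W)
    for k,a in dict(grip=((571.5,140),58,150,178),handle=((570,55),40,174,188),tall=((494,28),45,120,145),belly=((644,25),45,84,98),flared=((569,-26),45,78,88)).items(): print(n,k,*fit(W,*a))
cv2.imwrite('pics/s4c.png',cv2.resize(cv2.imread('pics/side4.png')[150:310,190:350],None,fx=3.7,fy=3.7,interpolation=2))
E
```

```text
t: 10.1
ee_pos: [569.3, 139.0, 138.1]
orientation: [-0.025, -3.141, 0.0]
ft_force: [-0.6, -0.3, 0.1]
width: 39.6
grasp_force: 0.0
t: 10.52
ee_pos: [572.5, 139.7, 254.3]
orientation: [0.025, 3.132, 0.003]
ft_force: [1.1, 1.1, 0.2]
width: 39.8
grasp_force: 0.0
top grip 3
top handle 54 [570.5  46.3 182. ] rect 570.7 46.1 LxW 28.6 11.6 longdir deg -88.5
top tall 175 [495.1  30.1 128.9] rect 495.5 30.0 LxW 44.5 40.6 longdir deg 12.4
top belly 164 [644.3  27.5  93.5] rect 644.6 26.2 LxW 43.4 43.1 longdir deg 0.8
top flared 326 [569.  -23.8  84. ] rect 569.3 -24.8 LxW 61.8 61.7 longdir deg 1.2
side grip 238 [570.1 135.1 164. ] rect 572.0 137.1 LxW 80.3 15.9 longdir deg -1.8
side handle 100 [568.8  51.9 179.4] rect 569.7 54.3 LxW 51.3 15.0 longdir deg -89.6
side tall 217 [492.9  25.  127.2] rect 494.4 27.2 LxW 44.1 43.4 longdir deg -62.6
side belly 206 [642.8  23.1  91.8] rect 644.1 24.4 LxW 45.2 45.0 longdir deg -4.9
side flared 439 [567.2 -27.2  82.5] rect 568.0 -25.9 LxW 64.9 64.2 longdir deg 11.7
```

View pics/s4c.png

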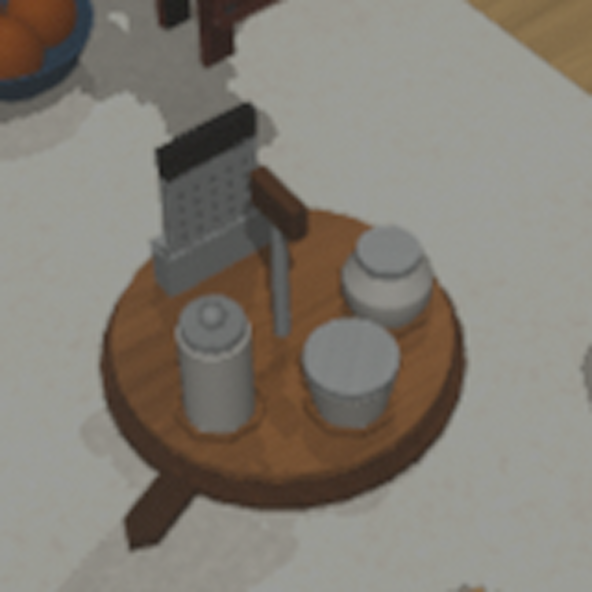

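The grater is down in the slot (crop 205,200), the jars are standing and the tall jar (215,370) is close to the pointer. Next, the handle.

```bash
python3 -m creep '[0,-0.009,0,-0.12,0,-0.018,0,-0.24,0,-0.027,0,-0.36,-0.001,-0.036,0,-0.48,-0.001,-0.045,0,-0.6,-0.001,-0.054,0,-0.72,-0.001,-0.063,0,-0.84,-0.001,-0.072,0,-0.96,-0.001,-0.081,0,-1.08,-0.001,-0.0855,0,-1.2]'; python3 -m creep '[0,0,0,-0.12,0,0,0,-0.24,0,0,0,-0.371,0,0,0,-0.371,0,0,0,-0.371]'; python3 - <<'E'
from h import *
from scipy.spatial.transform import Rotation as Ro
for n in("top","side"):
    im,W=snap(n,n+'5.png');np.save(n+'5.npy',W)
    print(n,'handle',*fit(W,(570,55),40,174,188))
    P=W.reshape(-1,3);m=(abs(P[:,0]-571)<38)&(abs(P[:,1]-139)<9)&(P[:,2]<200);print('grip top',np.nanpercentile(P[m][:,2],[50,90,98]))
o=get_obs();R=Ro.from_rotvec(o["orientation"]).as_matrix();print(o["ee_pos"],np.degrees(np.arctan2(R[1,1],R[0,1])),o["qpos"])
# pointer dir and tall jar
for n,c in(("top1",(570.7,55.5)),("side4",(570,53.4)),("side1",(570,53.4))):
    P=np.load(n+'.npy').reshape(-1,3);d=P[:,:2]-c;rr=np.hypot(*d.T);m=(rr>142)&(rr<194)&(P[:,2]>7)&(P[:,2]<17)&(d[:,0]<-100);
    print(n,m.sum(),np.degrees(np.arctan2(*(d[m].mean(0)[::-1])))%360,fit(P,(420,0),45,7,17),'jar',)
    f=fit(P,(494,28),45,120,145);print(np.degrees(np.arctan2(f[4]-c[1],f[3]-c[0]))%360)
E
```

```text
t: 11.45
ee_pos: [567.2, 52.5, 246.1]
orientation: [-1.801, -2.571, 0.004]
ft_force: [-0.1, -0.1, 0.6]
width: 39.5
grasp_force: 0.0
t: 11.87
ee_pos: [567.5, 53.4, 246.7]
orientation: [-2.234, -2.206, 0.003]
ft_force: [-0.5, 0.1, -0.1]
width: 39.7
grasp_force: 0.0
top handle 0
grip top nan
side handle 101 [568.6  51.7 179.7] rect 569.8 53.0 LxW 52.5 15.9 longdir deg -89.2
grip top [118.83387878 167.81640551 171.33810122]
[567.88842839  53.45063786 247.25816325] -0.7221291930649637 [ 7.29877896e-02  3.16025512e-01  1.72984376e+00 -1.37901437e-05
  1.09729122e+00  8.55975055e-02]
top1 128 197.17368326309537 (186, array([427.2,   3.6,  11.9]), 'rect', 423.7, -1.4, 'LxW', 69.6, 62.7, 'longdir deg', 24.5) jar
198.84484804249178
side4 178 199.87483692464264 (317, array([429.2,   2.6,  10.7]), 'rect', 427.4, 11.2, 'LxW', 73.5, 61.4, 'longdir deg', -2.6) jar
199.11431357838725
side1 181 199.82510633780097 (320, array([429.6,   2.9,  10.7]), 'rect', 427.1, 9.5, 'LxW', 74.8, 59.4, 'longdir deg', -1.2) jar
199.5671290980533
  return np.nanmean(a, axis, out=out, keepdims=keepdims)
```

```bash
python3 -m creep '[0,0,-0.03,0,0,0,-0.06,0,0,0,-0.085,0,0,0,-0.1,0,0,0,-0.1,0,0,0,-0.1,0]'; python3 -m creep '[0,0,0,0,0,0,0,0,0,0,0,0,0,0,0,0,0,0,0,0,0,0,0,0,0,0,0,0]' 0; python3 - <<'E'
from h import *
from scipy.spatial.transform import Rotation as Ro
o=get_obs();R=Ro.from_rotvec(o["orientation"]).as_matrix();print(o["ee_pos"],np.degrees(np.arctan2(R[1,1],R[0,1])),o["width"],o["grasp_force"])
C={"top":(570.7,55.5),"side":(570,53.3)}
for n in("top","side"):
    im,W=snap(n,n+'6.png');np.save(n+'6.npy',W);c=np.array(C[n])
    d=W[...,:2]-c;rr=np.hypot(d[...,0],d[...,1])
    dark=(im.astype(int).sum(2)<230)&(im[...,0].astype(int)>im[...,2]+12)
    for r0,r1 in((142,165),(165,185),(142,195)):
        m=(rr>r0)&(rr<r1)&(W[...,2]<25)&dark&(d[...,0]<-80)
        a=np.degrees(np.arctan2(d[m][:,1],d[m][:,0]))%360;print(n,r0,m.sum(),a.mean(),np.median(a),a.min(),a.max())
    for k,a in dict(tall=((494,28),45,120,145),belly=((644,25),45,84,98),flared=((569,-26),45,78,88)).items(): f=fit(W,*a);print(k,f[0],(np.degrees(np.arctan2(f[4]-c[1],f[3]-c[0]))%360) if f[0]>9 else '',f[3:5])
cv2.imwrite('pics/t6c.png',cv2.resize(cv2.imread('pics/top6.png')[170:300,210:350],None,fx=4,fy=4,interpolation=2))
E
```

```text
t: 12.47
ee_pos: [567.8, 53.5, 147.5]
orientation: [-2.236, -2.205, 0.002]
ft_force: [-0.2, -0.2, -0.0]
width: 39.4
grasp_force: 0.0
t: 13.05
ee_pos: [570.5, 53.5, 149.4]
orientation: [2.237, 2.202, 0.006]
ft_force: [6.1, -0.0, -0.3]
width: 13.8
grasp_force: 30.0
[570.52397353  53.50769193 149.35482312] -0.9105431406970548 13.794773284322607 29.999093413352966<stdin>:11: RuntimeWarning: Mean of empty slice.
  ret = ret.dtype.type(ret / rcount)
  return _methods._mean(a, axis=axis, dtype=dtype,
Traceback (most recent call last):
ValueError: zero-size array to reduction operation minimum which has no identity
```

```bash
python3 - <<'E'
from h import *
import warnings;warnings.simplefilter('ignore')
C={"top":(570.7,55.5),"side":(570,53.3)}
im,W=snap("side",'side6.png');np.save('side6.npy',W)
for f in("top1","side1","side6"):
    n=f[:-1];W=np.load(f+'.npy');im=cv2.imread('pics/'+f+'.png')[...,::-1].astype(int);c=np.array(C[n])
    d=W[...,:2]-c;rr=np.hypot(d[...,0],d[...,1])
    dark=(im.sum(2)<260)&(im[...,0]>im[...,2]+12)
    for r0,r1 in((142,160),(160,180),(142,196)):
        m=(rr>r0)&(rr<r1)&(W[...,2]<25)&dark&(d[...,0]<-80)
        if m.sum()>3: a=np.degrees(np.arctan2(d[m][:,1],d[m][:,0]))%360;print(f,r0,m.sum(),a.mean().round(2),np.median(a).round(2),a.min().round(1),a.max().round(1))
    for k,a in dict(tall=((494,28),45,120,145),knob=((494,28),20,134,148),belly=((644,25),45,84,98),flared=((569,-26),45,78,88)).items():
        q=fit(W,*a);print(k,q[0],(np.degrees(np.arctan2(q[4]-c[1],q[3]-c[0]))%360).round(2) if q[0]>9 else '',q[3:5])
cv2.imwrite('pics/s6c.png',cv2.resize(cv2.imread('pics/side6.png')[150:310,190:350],None,fx=3.7,fy=3.7,interpolation=2))
E
```

```text
top1 142 46 200.08 200.04 195.2 204.9
top1 160 53 199.9 199.82 195.5 204.4
top1 142 114 199.96 199.85 195.2 204.9
tall 170 198.84 (495.4, 29.8)
knob 28 199.05 (495.7, 29.6)
belly 168 338.4 (644.7, 26.2)
flared 338 269.07 (569.4, -24.8)
side1 142 74 199.67 199.52 192.8 205.6
side1 160 80 199.73 199.77 192.5 205.0
side1 142 194 199.81 199.85 192.5 205.6
tall 219 199.5 (494.6, 26.6)
knob 27 199.77 (493.5, 25.8)
belly 211 338.91 (644.4, 24.6)
flared 445 268.93 (568.5, -27.0)
side6 142 75 199.81 199.58 192.4 205.3
side6 160 81 199.95 199.93 194.9 204.7
side6 142 196 199.97 199.98 192.4 205.3
tall 221 198.96 (494.9, 27.5)
knob 29 199.4 (494.2, 26.6)
belly 211 338.86 (644.5, 24.5)
flared 446 267.99 (567.2, -26.3)
```

View pics/s6c.png

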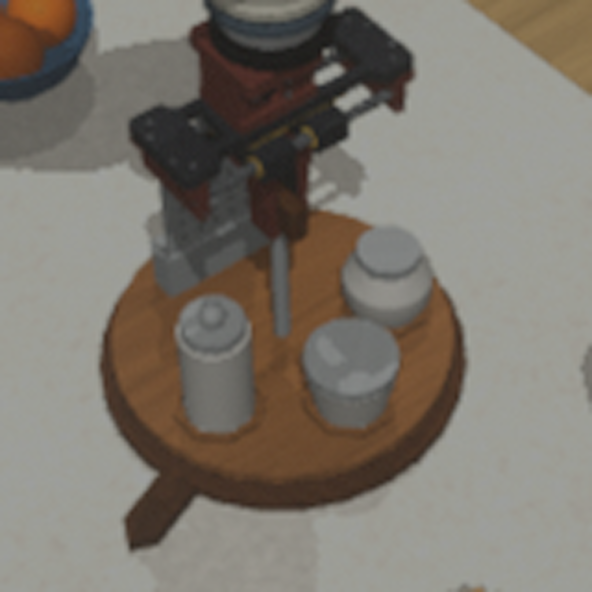

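The gripper holds the handle (crop 285,205). The tall jar is at about 199.1° and the pointer at 199.9°, so a turn of about 0.015 rad remains.

```bash
python3 -m creep '[0.001,0,0,0.008,0.0015,0,0,0.016,0.0015,0,0,0.016,0.0015,0,0,0.016,0.0015,0,0,0.016,0.0015,0,0,0.016]'; python3 - <<'E'
from h import *
from scipy.spatial.transform import Rotation as Ro
o=get_obs();R=Ro.from_rotvec(o["orientation"]).as_matrix();print(np.degrees(np.arctan2(R[1,1],R[0,1])),o["moment"])
im,W=snap("side",'side7.png');c=(570,53.3)
for k,a in dict(tall=((494,28),45,120,145),knob=((494,28),20,134,148),belly=((644,25),45,84,98),flared=((569,-26),45,78,88)).items():
    q=fit(W,*a);print(k,q[0],(np.degrees(np.arctan2(q[4]-c[1],q[3]-c[0]))%360).round(2),q[3:5])
E
```

```text
t: 13.65
ee_pos: [570.5, 53.5, 149.3]
orientation: [2.22, 2.221, 0.002]
ft_force: [-0.4, -0.4, 6.9]
width: 13.7
grasp_force: 30.0
0.035974767055546794 [-0.05610606  0.21168071  0.00526922]
tall 220 199.51 (493.5, 26.2)
knob 31 200.57 (493.8, 24.7)
belly 208 339.18 (644.7, 24.9)
flared 445 269.57 (569.4, -26.7)
```

```bash
python3 -c "
from workcell import ticket;print(ticket.close_job())"
```

```text
the job is handed in; nothing more can be done
None
```

The job is handed in: the grater is released and fully down in the slot, the tall jar is within about half a degree of the front pointer by my camera estimate, and the gripper is still holding the handle still. The jar started almost in line with the pointer, so the carousel only needed a turn of about 1°.

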